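# Shut the oil bottle and put it back in its caddy

## Task

The yellow oil bottle was left lying on the bench with its red push-pull cap popped up, and a long socket is standing in its bay of the blue caddy. Put the socket in the empty half of the cardboard box, and stand the yellow bottle upright in the freed bay, all the way down, with its red cap pressed fully shut. Leave the white and the green bottle standing in their bays.

Things in the scene. Friction and masses are not known exactly. Their poses are not given: they have to be found in the camera images.
- bottle: Yellow square plastic bottle, 0.29 kg, lying on a flat side, spout roughly away from the robot. Origin: centre of its foot (bottom face). x runs from foot to cap (up when upright); y, z square to its flat sides. Along x: body 44 x 44 mm from 0 to 92 mm, tapering shoulder to 104, round black collar 28 mm in diameter 104 to 134, then the red cap.
- cap (a joint): Slide of the red push-pull cap along the bottle's axis, in m: 0.009 = popped up all the way (it starts open, 0.0065 to 0.009), 0 = pressed fully shut. A tight detent fit holds it wherever it is left: it takes about 6 to 8 N to push, and stops hard when home.
- cap_top (a point): Centre of the red cap's flat top. The cap is 20 mm in diameter with a 24 mm rim, 21 mm tall; its top is 165 mm from the bottle's foot when popped up all the way and 156 mm when shut.
- caddy: Blue open-topped caddy fixed to the bench, 68 x 216 mm and 50 mm high, with three bays in a row along its y axis. Origin: centre of its underside. z up.
- bay0 (a point): Centre of the inner floor (5 mm above the bench) of the bay at the caddy's -y end. Each bay is 58 x 58 mm inside, square to the caddy, walls 5 mm thick; pitch 74 mm.
- bay1 (a point): The same for the middle bay.
- bay2 (a point): The same for the bay at the caddy's +y end.
- socket: Long dark steel socket with a red band, a cylinder 34 mm in diameter and 100 mm tall, 0.32 kg, standing in one of the bays (which one varies; that bay is the yellow bottle's) so that its top sticks 55 mm out of it. Origin: centre of its underside, z up along it.
- socket_mid (a point): The middle of the long socket, on its axis, 50 mm above its underside.
- box: Cardboard box fixed to the bench, 112 x 176 mm, 45 mm high, walls and floor 4 mm, split across its middle into two halves along its y axis: the +y half is full of short sockets, the -y half is empty (104 x 82 mm inside). Origin: centre of its underside.
- box_free (a point): Centre of the inner floor of the box's empty half, 4 mm above the bench.
- bottle_b: White bottle, same shape, standing in a bay with its black cap shut (156 mm tall). Origin: centre of its foot, z up.
- bottle_c: Green bottle with a white label, same shape, standing in a bay with its black cap shut (156 mm tall). Origin: centre of its foot, z up.
Mind the look-alikes: they are no part of the job. Leave any purple look-alike of the bottle alone.

How it is judged:
By the outcome, as a careful person would: the job done as asked, in the order asked, and still so for the second after the job is handed in, with the robot touching nothing.
It also fails if it takes over 70 s, if anything falls off the work surface, if the arm or the gripper's body presses on something with over 40 N, if the wrist force passes 120 N, or if a joint passes its speed limit or range.

## Robot

A 6-joint arm with a two-finger parallel gripper is mounted at the origin on the work surface. World frame = base frame: x ahead of the robot, y to its left, z up, the work surface at z = 0. Lengths are in mm, angles in rad, forces in N, time in s.
With the tool pointing down it reaches from about 325 to 900 mm from the base axis. Payload 6.1 kg.
Tool frame: the origin (TCP) lies on the centre line of the jaws, within the pads' length; the fingertips stand 19 mm ahead of it and the grasp point (between the pads) is the TCP (arm.tcp_to_tips is the distance from the TCP to the fingertips, in mm); z points along the fingers, y is the line along which they close (so a half turn about z gives the same grasp; the last joint's range is limited). The gripper opens to 85 mm and grips with 20 to 120 N. Pads are 22 mm wide; open, the fingers measure 114 mm over their backs; the gripper's body (76 mm by 85 mm) begins 54 mm behind the grasp point. The pads swing forward as they close: fully open they stand 13 mm farther back than shut.
Start: joints at [1.15, 0.22, 1.526, -0, 1.395, -0.126], TCP at [181.591, 598.031, 250.3] pointing down, gripper open.
Joint ranges: [-2.98, 2.98], [-0.91, 2.08], [0.09, 2.57], [-1.24, 4.39], [0.2, 2.65], [-2.68, 2.68]. Speed limits (rad/s): [2.57, 2.57, 3.01, 3.14, 3.14, 3.14].

## Interface

Orientations are given as a rotation vector (axis times angle).
In Python, from plant import telemetry, imaging, workorder, arm gives the robot as it stands.
- The arm moves only by the shell command python3 -m jog 'ROWS' [FORCE]. ROWS is JSON, a list of rows, each a list of 3 entries, a list of its own where there are three numbers: the shift along the tool's x, y, z in m, then the turn, a rotation vector about the tool's x, y, z in rad, then the finger opening in m, from 0 to 0.0854. In form: [[[x, y, z], [rx, ry, rz], grip], ...]. A call has 1 to 5 rows; each row shifts and turns the commanded pose from where the row before left it, along the tool's axes as they then stand; what a row does not reach is not made up. A row lasts 1/10 s, in which the tool goes at most 50 mm and 8.59 degrees, less where a joint would pass 70% of its speed; a pose out of reach is approached as far as the arm can. A call is refused whole if a number of a shift passes 0.05 or a number of a turn 0.15, either way. A call with a gripper value outside its range is refused whole. The fingers move at their own pace and stop on an object; FORCE is the grip in N (left out, the last holds). Time passes only in rows, so rows that do not move let the fingers close. It gives the time, the measured TCP pose, the force, the opening and the grip force at its end, in the units of the state.
- telemetry.observe(): the state, without advancing time (a new reading comes with each control period).
- imaging.grab_frame(name): name is "scene" or "top" or "wrist"; returns the picture (400x640x3 uint8, blue, green, red); there is no depth.
- imaging.camera_info(name): a dict with "fx", "fy", "cx", "cy" (pixels), "dist_coeffs" ([k1, k2, p1, p2, k3] as OpenCV has them; the pictures are not rectified), "xyz" and "attitude" of the camera in the world. Camera axes: x right, y down, z forward; pixel columns grow to the right and rows downward; lengths in mm; the calibration is good to about 2 mm. A picture is of the moment at which its call begins: read the wrist's pose just before it. camera_info takes no time and is no camera call; for the wrist camera it gives the pose at the moment of the call.
- workorder.close_job(): hands the job in; it is judged then, once.
The state is a dict: "t": time; "joint_positions": joint angles; "dq": joint speeds; "tau": joint torques, N m; "ee_pos": TCP position; "orientation": TCP orientation; "contact_force": force on the tool from outside, world axes, zero at the start; "ft_torque": the same for the moment, N m; "finger_gap": finger opening in mm; "finger_force": force on a finger pad.
Only numpy, scipy, OpenCV 4.12 (cv2) and the standard library are available. Lean on these libraries where they do the work, as an engineer would, in place of code of your own. Each camera call takes 0.05 s, during which the arm holds its last target. There are 200 camera calls.

## Working session

There is one attempt and no reset: what is moved stays moved. The work goes in short steps, Python scripts to look and compute and a shell command to move; the robot and the scene stay as the last step left them, time stands still between calls to the robot, and variables do not carry over. Pictures are saved under pics/ and viewed, at most 12 in all, crops included, and the job is handed in when it is done.

```bash
ls; mkdir -p pics; python3 - <<'E'
from plant import telemetry, imaging, workorder, arm
import cv2
s=telemetry.observe();print(s)
for n in("scene","top"):
    print(n,imaging.camera_info(n)); cv2.imwrite(f"pics/{n}0.png",imaging.grab_frame(n))
print(imaging.camera_info("wrist"))
print([a for a in dir(arm) if a[0]!='_'])
E
```

```text
pics
{'t': 0.0, 'joint_positions': array([ 1.14992335e+00,  2.21216440e-01,  1.52763614e+00, -2.87023026e-07,
        1.39465751e+00, -1.26105272e-01]), 'dq': array([0.0012375 , 0.00111585, 0.00098156, 0.00027397, 0.00045836,
       0.00152597]), 'tau': array([ 5.32146460e-04, -4.96912837e+01, -3.89395273e+01, -9.75828425e-05,
        1.14086198e-02, -1.20795602e-05]), 'ee_pos': array([181.34749496, 597.52114637, 249.19193938]), 'orientation': array([-4.61269271e-01, -3.10702022e+00,  2.89959638e-03]), 'contact_force': array([ 0.21241655, -0.61704025, -0.60016619]), 'ft_torque': array([ 0.00584195, -0.03503671,  0.01345066]), 'finger_force': 0.0, 'finger_gap': 85.37471735430051}
scene {'fx': 373.81041017990714, 'fy': 373.81041017990714, 'cx': 317.7405289611648, 'cy': 200.83609117733852, 'dist_coeffs': array([-0.0725337,  0.       ,  0.       ,  0.       ,  0.       ]), 'xyz': array([1202.41577571, -360.76030205,  733.62007883]), 'attitude': array([-1.8943146 , -1.40207725,  0.63953585])}
top {'fx': 485.423789164179, 'fy': 485.423789164179, 'cx': 312.30154755019737, 'cy': 194.1104473487867, 'dist_coeffs': array([0.05105166, 0.        , 0.        , 0.        , 0.        ]), 'xyz': array([ 140.85249948,  -92.90353097, 1571.90988648]), 'attitude': array([-2.14040932,  2.07892244, -0.21622535])}
{'fx': 276.8533738136962, 'fy': 276.8533738136962, 'cx': 321.37396249032014, 'cy': 197.83195892808416, 'dist_coeffs': array([-0.02984397,  0.        ,  0.        ,  0.        ,  0.        ]), 'xyz': array([103.16103853, 620.95607916, 372.77292604]), 'attitude': array([2.30208334, 1.70805573, 0.2766089 ])}
['MotionError', 'tcp_to_tips']
```

View pics/scene0.png

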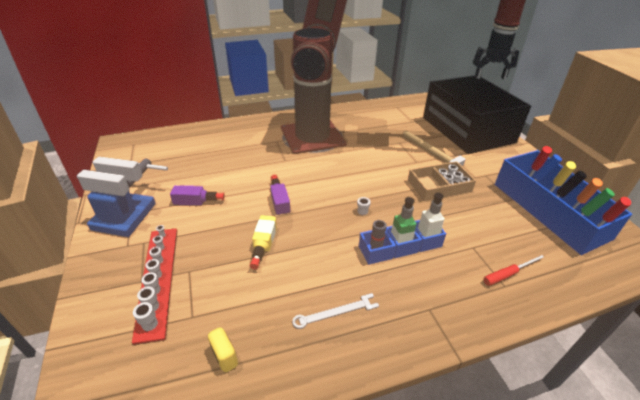

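View pics/top0.png

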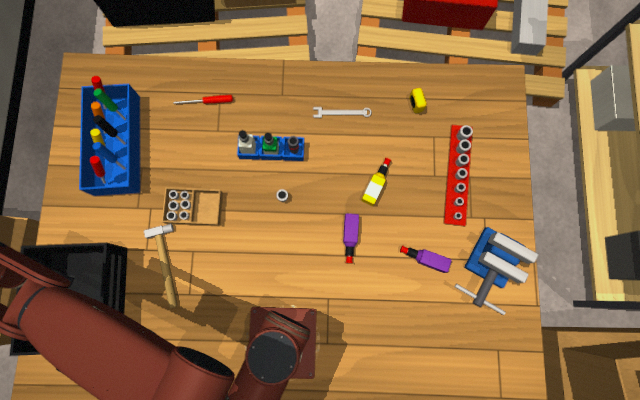

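The scene view shows the yellow bottle at (263,240) with its red cap at (256,262). The long socket is in the caddy at (378,233), and the box's empty half is at (430,185). In the top view these are at (376,185), cap (388,161), socket (293,143) and empty half (208,207).

Things that could be taken for them (top view):
- **Bottle:** purple bottles at (351,235) and (428,259), the yellow block at (418,100), and the white (246,143) and green (270,143) bottles. I choose the yellow one with the red cap at (376,185).
- **Socket:** the loose short socket at (282,195), the rail sockets at (460,170) and the box sockets at (179,205). I choose the one in the caddy at (293,143).

```bash
cat > h.py <<'E'
import numpy as np, cv2, json
from scipy.spatial.transform import Rotation as R
from plant import telemetry, imaging
np.set_printoptions(precision=1,suppress=True)
def ray(ci,uv):
    K=np.array([[ci['fx'],0,ci['cx']],[0,ci['fy'],ci['cy']],[0,0,1]])
    p=cv2.undistortPoints(np.array(uv,float).reshape(-1,1,2),K,np.array(ci['dist_coeffs'])).reshape(-1,2)
    d=np.c_[p,np.ones(len(p))]@R.from_rotvec(ci['attitude']).as_matrix().T
    return np.array(ci['xyz']),d/np.linalg.norm(d,axis=1)[:,None]
def plane(ci,uv,z):
    o,d=ray(ci,uv); return o+d*((z-o[2])/d[:,2])[:,None]
def tri(obs):  # [(ci,uv),...] -> point, residual mm
    A=np.zeros((3,3));b=np.zeros(3);L=[]
    for ci,uv in obs:
        o,d=ray(ci,[uv]);P=np.eye(3)-np.outer(d[0],d[0]);A+=P;b+=P@o;L.append((P,o))
    x=np.linalg.solve(A,b);return x,[np.linalg.norm(P@(x-o)) for P,o in L]
def proj(ci,X):
    K=np.array([[ci['fx'],0,ci['cx']],[0,ci['fy'],ci['cy']],[0,0,1]])
    Rm=R.from_rotvec(ci['attitude']).as_matrix().T
    return cv2.projectPoints(np.atleast_2d(X).astype(float),cv2.Rodrigues(Rm)[0],-Rm@ci['xyz'],K,np.array(ci['dist_coeffs']))[0].reshape(-1,2)
def grab(name):
    ci=imaging.camera_info(name); return ci,imaging.grab_frame(name)
def mask(im,lo,hi):
    return cv2.inRange(cv2.cvtColor(im,cv2.COLOR_BGR2HSV),np.array(lo),np.array(hi))
def blobs(m,amin=30):
    n,l,s,c=cv2.connectedComponentsWithStats(m)
    return [(s[i,4],c[i],s[i,:4],l==i) for i in range(1,n) if s[i,4]>=amin]
def tool(delta,turn=None):  # world shift (mm) -> tool axes (m)
    s=telemetry.observe(); Rt=R.from_rotvec(s['orientation'])
    return Rt.inv().apply(np.array(delta)/1000)
E
python3 - <<'E'
from h import *
T=imaging.camera_info("top");S=imaging.camera_info("scene")
it=cv2.imread("pics/top0.png");is_=cv2.imread("pics/scene0.png")
print("bottle,cap,yblock",plane(T,[(374,189),(388,161),(418,100)],22))
print("socket top",plane(T,[(293,141)],105),tri([(T,(293,141)),(S,(377,225))]))
print("box free",plane(T,[(208,207)],4))
for n,ci,im in(("T",T,it),("S",S,is_)):
    b=max((b for b in blobs(mask(im,[108,150,40],[125,255,255]),100) if (n=="T" and 230<b[1][0]<310 or n=="S" and 350<b[1][0]<450)),key=lambda b:b[0])
    print(n,b[:3])
s=telemetry.observe();print(R.from_rotvec(s['orientation']).as_matrix())
Rt=R.from_rotvec(s['orientation']);w=imaging.camera_info("wrist")
print("cam in tool",Rt.inv().apply(w['xyz']-s['ee_pos']),(Rt.inv()*R.from_rotvec(w['attitude'])).as_matrix())
for n,im,(x,y),q in(("t",it,(376,180),45),):
    cv2.imwrite("pics/c0.png",np.hstack([cv2.resize(it[140:230,330:420],None,fx=4,fy=4,interpolation=2),cv2.resize(is_[190:280,350:460],(440,360),interpolation=2)]))
E
```

```text
bottle,cap,yblock [[ 491.1 -282.9   22. ]
 [ 587.3 -328.7   22. ]
 [ 804.2 -430.2   22. ]]
socket top [[620.3 -16.5 105. ]] (array([619.7, -18.4, 104.3]), [np.float64(2.1718655368528768), np.float64(2.171865536852946)])
box free [[418.9 258.6   4. ]]Traceback (most recent call last):
  File "<stdin>", line 8, in <module>
ValueError: max() iterable argument is empty
```

```bash
python3 - <<'E'
from h import *
np.set_printoptions(precision=3,suppress=True)
it=cv2.imread("pics/top0.png");is_=cv2.imread("pics/scene0.png")
s=telemetry.observe();print(R.from_rotvec(s['orientation']).as_matrix())
Rt=R.from_rotvec(s['orientation']);w=imaging.camera_info("wrist")
print("cam in tool",Rt.inv().apply(w['xyz']-s['ee_pos']),(Rt.inv()*R.from_rotvec(w['attitude'])).as_matrix())
print("tool shift to look at socket", tool(np.array([560,0,330])-s['ee_pos']))
print("hsv caddy",cv2.cvtColor(it,cv2.COLOR_BGR2HSV)[155,255:300:8])
cv2.imwrite("pics/c0.png",np.hstack([cv2.resize(it[140:230,330:420],None,fx=4,fy=4,interpolation=2),cv2.resize(is_[190:280,350:460],(440,360),interpolation=2)]))
E
```

```text
[[-0.957  0.29  -0.001]
 [ 0.29   0.957 -0.002]
 [ 0.    -0.002 -1.   ]]
cam in tool [  81.674   -0.56  -123.441] [[ 0.    -0.948 -0.319]
 [ 1.     0.    -0.001]
 [ 0.001 -0.319  0.948]]
tool shift to look at socket [-0.536 -0.462 -0.08 ]
hsv caddy [[107 222 178]
 [107 229 183]
 [107 217 195]
 [107 225 202]
 [107 229 185]
 [107 231 208]]
```

View pics/c0.png

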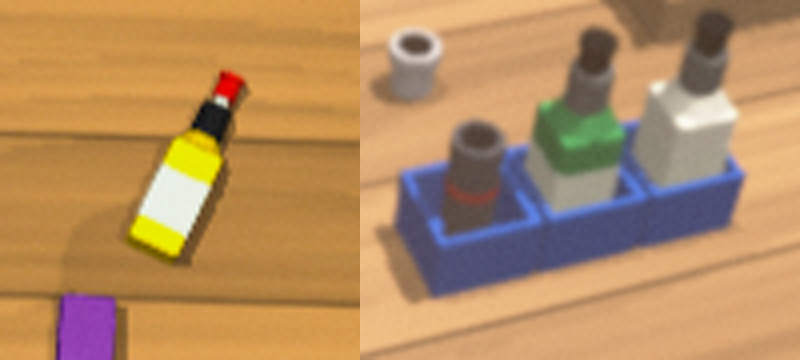

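The crop confirms both choices. The yellow bottle with its popped red cap is lying with its spout away, and the long socket with the red band stands in the caddy's −y bay next to the green bottle. Next I move above the caddy.

```bash
R='x'; 
python3 -m jog '[[[-0.037,-0.028,-0.005],[0,0,0],0.085],[[-0.037,-0.028,-0.005],[0,0,0],0.085],[[-0.037,-0.028,-0.005],[0,0,0],0.085],[[-0.037,-0.028,-0.005],[0,0,0],0.085],[[-0.037,-0.028,-0.005],[0,0,0],0.085]]'
python3 -m jog '[[[-0.037,-0.028,-0.005],[0,0,0],0.085],[[-0.037,-0.028,-0.005],[0,0,0],0.085],[[-0.037,-0.028,-0.005],[0,0,0],0.085],[[-0.037,-0.028,-0.005],[0,0,0],0.085],[[-0.037,-0.028,-0.005],[0,0,0],0.085]]'
python3 -m jog '[[[-0.037,-0.028,-0.005],[0,0,0],0.085],[[-0.037,-0.028,-0.005],[0,0,0],0.085],[[-0.037,-0.028,-0.005],[0,0,0],0.085],[[-0.037,-0.028,-0.005],[0,0,0],0.085],[[-0.037,-0.028,-0.005],[0,0,0],0.085]]'
python3 -m jog '[[[0,0,0],[0,0,0.14],0.085],[[0,0,0],[0,0,0.14],0.085],[[0,0,0],[0,0,0.14],0.085],[[0,0,0],[0,0,0.14],0.085],[[0,0,0],[0,0,0.14],0.085]]'
python3 -m jog '[[[0,0,0],[0,0,0.14],0.085],[[0,0,0],[0,0,0.14],0.085],[[0,0,0],[0,0,0.14],0.085],[[0,0,0],[0,0,0.14],0.085],[[0,0,0],[0,0,0],0.085]]'
cat > st.py <<'E'
from h import *
s=telemetry.observe()
np.set_printoptions(precision=3,suppress=True)
print("t",s['t'],"q",s['joint_positions'],"p",s['ee_pos'],"F",s['contact_force'],"gap",round(s['finger_gap'],1),"ff",s['finger_force'])
print(R.from_rotvec(s['orientation']).as_matrix())
open("log.txt","a").write(json.dumps([list(s['joint_positions']),list(s['ee_pos']),list(s['orientation'])])+"\n")
E
python3 st.py; python3 - <<'E'
from h import *
ci,im=grab("wrist");cv2.imwrite("pics/w1.png",im);np.save("w1.npy",ci,allow_pickle=True)
E
```

```text
t: 0.6
ee_pos: [318.4, 408.6, 275.0]
orientation: [-0.461, -3.107, 0.001]
contact_force: [-0.2, 0.0, 0.1]
finger_gap: 84.7
finger_force: 0.0
t: 1.1
ee_pos: [454.9, 220.8, 300.3]
orientation: [-0.461, -3.107, 0.0]
contact_force: [0.8, 0.3, 0.1]
finger_gap: 85.2
finger_force: 0.0
t: 1.6
ee_pos: [591.2, 33.1, 325.0]
orientation: [-0.462, -3.107, -0.0]
contact_force: [0.1, 0.7, -0.7]
finger_gap: 84.9
finger_force: 0.0
t: 2.1
ee_pos: [590.4, 34.8, 324.6]
orientation: [-1.507, -2.755, 0.001]
contact_force: [0.3, -0.1, -0.3]
finger_gap: 85.0
finger_force: 0.0
t: 2.6
ee_pos: [590.4, 34.9, 324.7]
orientation: [-2.204, -2.237, 0.001]
contact_force: [-0.1, 0.4, -0.3]
finger_gap: 85.0
finger_force: 0.0
t 2.6 q [-0.074  0.103  1.52   0.     1.52  -0.089] p [590.385  34.895 324.732] F [-0.068  0.423 -0.261] gap 85.0 ff 0.0
[[-0.015  1.    -0.001]
 [ 1.     0.015  0.   ]
 [ 0.    -0.001 -1.   ]]
```

View pics/w1.png

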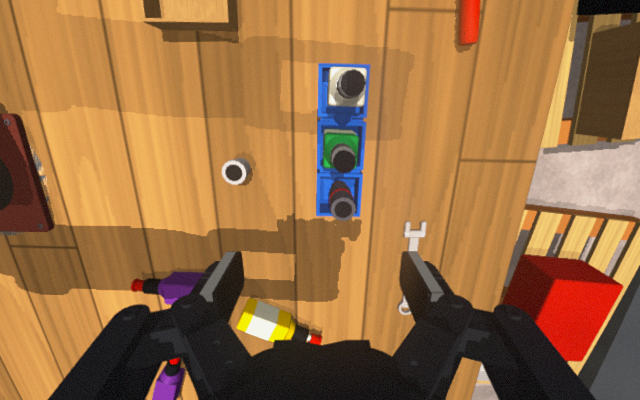

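The wrist view shows the caddy at (343,140), the socket top around (343,206), the yellow bottle at (265,322) and the box edge at (190,10). I'll take a second, shifted view to triangulate.

```bash

python3 -m jog '[[[-0.047,0,0.005],[0,0,0],0.085],[[-0.047,0,0.005],[0,0,0],0.085],[[0,0,0],[0,0,0],0.085],[[0,0,0],[0,0,0],0.085]]' | head -2
python3 st.py; python3 - <<'E'
from h import *
ci,im=grab("wrist");cv2.imwrite("pics/w2.png",im);np.save("w2.npy",ci,allow_pickle=True)
c1=np.load("w1.npy",allow_pickle=True).item();i1=cv2.imread("pics/w1.png")
for c,i in((c1,i1),(ci,im)):
    for nm,lo,hi in(("blue",[100,120,40],[125,255,255]),("yellow",[22,150,90],[34,255,255]),("red",[0,190,70],[6,255,255]),("white",[0,0,150],[60,60,255])):
        for b in blobs(mask(i,lo,hi),40):
            if b[2][1]>345 or b[0]>6000: continue
            print(nm,b[0],b[1],b[2])
p=proj(ci,[[620,-17,105]])[0].astype(int);print(p)
a=im[p[1]-45:p[1]+45,p[0]-55:p[0]+55];b=cv2.resize(a,None,fx=3.6,fy=3.6,interpolation=2)
q=proj(ci,[[520,-297,22]])[0].astype(int);print(q)
d=im[q[1]-45:q[1]+45,q[0]-55:q[0]+55]
print(a.shape,d.shape)
cv2.imwrite("pics/c2.png",np.hstack([b,cv2.resize(d,(b.shape[1],b.shape[0]),interpolation=2)]))
E
```

```text
t: 3.05
ee_pos: [591.9, -60.1, 314.8]
t 3.05 q [-0.234  0.115  1.525  0.     1.502 -0.25 ] p [591.856 -60.093 314.765] F [ 0.094  0.955 -0.159] gap 84.8 ff 0.0
[[-0.016  1.    -0.001]
 [ 1.     0.016  0.001]
 [ 0.001 -0.001 -1.   ]]
blue 3265 [337.8 141.9] [316  64  54 152]
yellow 347 [246.7 314.5] [236 298  22  34]
yellow 522 [283.1 327.5] [269 310  26  32]
red 655 [470.5  19.7] [461   0  19  43]
red 119 [136.9 284.6] [131 279  13  12]
red 94 [315.3 339.4] [309 334  12  11]
white 451 [338.6  80.7] [328  67  38  39]
white 83 [361.1  98.7] [357  88   8  18]
white 252 [233.9 171.3] [222 160  24  25]
white 363 [414.  235.3] [404 221  22  31]
white 117 [587.5 248. ] [581 237  14  24]
white 203 [614.8 257.2] [605 241  22  35]
white 89 [403.7 306.3] [399 297  12  18]
white 486 [261.1 326.8] [246 315  31  25]
blue 3934 [339.2  84.8] [316   0  58 157]
yellow 107 [246.  265.6] [242 258  10  21]
yellow 632 [278.8 290.3] [264 271  29  37]
red 142 [120.2 241.3] [114 235  14  13]
red 113 [314.4 303.9] [308 298  13  13]
white 103 [334.    7.1] [329   0  13  14]
white 128 [364.4   7.8] [354   0  16  15]
white 313 [225.1 106.3] [212  93  27  28]
white 902 [419.6 206.6] [410 170  26  85]
white 123 [595.7 230.4] [589 219  15  25]
white 201 [624.3 239. ] [614 223  21  34]
white 569 [255.8 287.3] [241 274  32  29]
[345 139]
[279 290]
(90, 110, 3) (90, 110, 3)
```

View pics/c2.png

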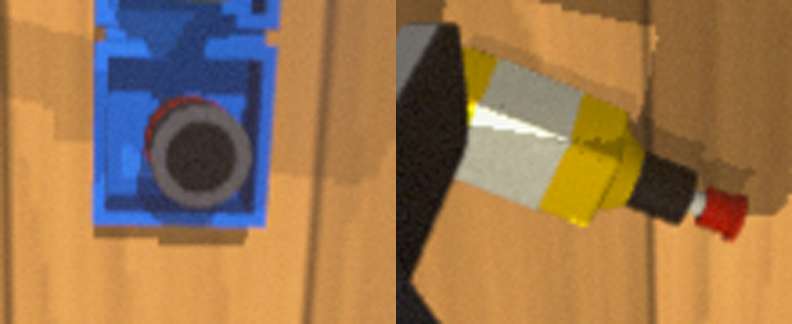

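The close crop shows the socket's top ring centred at about (345.6,136). The −y bay rim corners are at (316,156) and (364,157). The bottle lies with its label up and its popped red cap at (314,304).

```bash
python3 - <<'E'
from h import *
c1,c2=[np.load(f"w{k}.npy",allow_pickle=True).item() for k in(1,2)]
i1,i2=[cv2.imread(f"pics/w{k}.png") for k in(1,2)]
T=imaging.camera_info("top")
pts=[]
for c,i in((c1,i1),(c2,i2)):
    p=proj(c,[[620,-17,105]])[0].astype(int)
    a=i[p[1]-25:p[1]+20,p[0]-25:p[0]+25]
    m=(cv2.cvtColor(a,cv2.COLOR_BGR2HSV)[...,1]<110).astype(np.uint8)*255
    bs=[(b[0],b[1]+[p[0]-25,p[1]-25],b[2]) for b in blobs(m,60)];print(bs)
    g=cv2.cvtColor(a,cv2.COLOR_BGR2GRAY)
    h=cv2.HoughCircles(cv2.resize(cv2.cvtColor(i,cv2.COLOR_BGR2GRAY)[p[1]-40:p[1]+40,p[0]-40:p[0]+40],None,fx=4,fy=4,interpolation=2),cv2.HOUGH_GRADIENT,1,80,param1=80,param2=20,minRadius=34,maxRadius=70)
    h=h[0][0]/4; pts.append((c,h[:2]+[p[0]-40,p[1]-40])); print(pts[-1][1],h[2])
print("socket top",tri(pts),tri(pts+[(T,(293,141))]), [plane(c,[u],105)[0] for c,u in pts])
print("cap",tri([(c1,(315.3,339.4)),(c2,(314.4,303.9))]))
print("rim corners",plane(c2,[(316.4,156.5),(363.6,157)],50))
for c,i,ymax in((c1,i1,10),(c2,i2,0)):
    m=mask(i,[100,120,40],[125,255,255]); b=max((b for b in blobs(m,1000) if b[0]<6000),key=lambda b:b[0])
    cs=cv2.findContours(b[3].astype(np.uint8),0,2)[0][0]
    hull=cv2.convexHull(cs); ap=cv2.approxPolyDP(hull,4,True).reshape(-1,2);print("caddy poly",ap.tolist());print(plane(c,ap,50)[:,:2])
# triangulated bottle edges: yellow neck-side blob min-area quads
for c,i in((c1,i1),(c2,i2)):
    m=mask(i,[22,120,70],[36,255,255])
    m2=mask(i,[0,0,110],[180,90,255]);
    r=proj(c,[[500,-290,30]])[0].astype(int)
    sub=np.zeros_like(m); sub[r[1]-50:r[1]+50,r[0]-60:r[0]+70]=255
    b=[x for x in blobs(m&sub,80)]
    for x in b:
        cs=cv2.findContours(x[3].astype(np.uint8),0,2)[0][0]
        print("yel",x[0],cv2.approxPolyDP(cv2.convexHull(cs),2,True).reshape(-1,2).tolist())
        print(plane(c,cv2.approxPolyDP(cv2.convexHull(cs),2,True).reshape(-1,2),44)[:,:2].tolist())
E
```

```text
[(np.int32(758), array([341.7, 204. ]), array([ 0,  0, 43, 36], dtype=int32))]
[343.1 209.6] 8.65
[(np.int32(791), array([346.1, 136. ]), array([10,  0, 32, 39], dtype=int32)), (np.int32(105), array([351.2, 147. ]), array([ 0,  0, 47, 44], dtype=int32))]
[345.6 137.6] 10.0
socket top (array([619.7, -15.1, 106.3]), [np.float64(0.05748199684444046), np.float64(0.057481996844302455)]) (array([620.1, -15.9, 104.3]), [np.float64(0.1477915264327478), np.float64(0.62531976169744), np.float64(0.7123228993567602)]) [array([619.9, -15.6, 105. ]), array([619.8, -15.2, 105. ])]
cap (array([ 583.3, -324.7,   21.5]), [np.float64(0.10751278369369122), np.float64(0.10751278369389662)])
rim corners [[584.5 -48.2  50. ]
 [651.1 -47.7  50. ]]
caddy poly [[369, 65], [359, 215], [317, 215], [319, 64]]
[[650.8 167.2]
 [649.7 -45.3]
 [584.6 -46.3]
 [585.  167.3]]
caddy poly [[373, 0], [362, 156], [316, 155], [318, 0]]
[[650.7 143.8]
 [648.7 -46.3]
 [583.9 -46.1]
 [584.2 142.5]]
yel 353 [[251, 298], [257, 302], [243, 331], [236, 327], [248, 299]]
[[469.3078753969906, -209.11548940910336], [479.4130365300633
[... 278 characters left out ...]
9920121427, -265.4561705390615], [540.0340332181696, -296.4553346470131], [526.6657822960314, -304.06713289093057], [496.4278336611938, -304.7875095967373], [517.8983690697446, -236.45440329764375]]
yel 113 [[243, 258], [251, 261], [244, 279]]
[[466.52071599066903, -217.29164223725004], [479.2417472061304, -222.6195823599199], [465.0589437635418, -257.61063179088575]]
yel 640 [[286, 275], [292, 287], [288, 300], [276, 307], [265, 303], [275, 272]]
[[535.8903948659001, -248.1880914301187], [545.434528689399, -271.7972842236538], [538.0059307569666, -298.72094680196057], [516.6686738409433, -314.0620782403704], [497.86257750354014, -305.9683668478705], [517.7733477615554, -242.74117673776968]]
```

```bash

python3 -m jog '[[[0.022,0.014,0.04],[0,0,0.005],0.085],[[0.0226,0.014,0.04],[0,0,0.01],0.085],[[0,0,0.045],[0,0,0],0.085],[[0,0,0.045],[0,0,0],0.085],[[0,0,0.035],[0,0,0],0.07]]'
python3 -m jog '[[[0,0,0.024],[0,0,0],0.07],[[0,0,0],[0,0,0],0.07]]'; python3 st.py
```

```text
t: 3.6
ee_pos: [618.4, -11.8, 107.5]
orientation: [-2.214, -2.226, 0.002]
contact_force: [-0.1, 0.4, 0.3]
finger_gap: 72.6
finger_force: 0.0
t: 3.8
ee_pos: [616.2, -12.0, 81.8]
orientation: [-2.212, -2.221, 0.007]
contact_force: [-1.1, 0.2, -1.2]
finger_gap: 70.2
finger_force: 0.0
t 3.8 q [-0.148  0.375  1.671  0.     1.104 -0.152] p [616.189 -12.006  81.828] F [-1.106  0.195 -1.227] gap 70.2 ff 0.0
[[-0.004  1.    -0.008]
 [ 1.     0.004  0.002]
 [ 0.002 -0.008 -1.   ]]
```

```bash

python3 -m jog '[[[-0.0035,0.0036,-0.003],[0,0,0],0.07],[[0,0,0],[0,0,0],0.02],[[0,0,0],[0,0,0],0.02],[[0,0,0],[0,0,0],0.02],[[0,0,0],[0,0,0],0.02]]' 50
python3 -m jog '[[[0,0,0],[0,0,0],0.02],[[0,0,0],[0,0,0],0.02]]'
python3 -m jog '[[[0,0,-0.02],[0,0,0],0.02],[[0,0,-0.03],[0,0,0],0.02],[[0,0,-0.04],[0,0,0],0.02],[[0,0,-0.04],[0,0,0],0.02],[[0,0,0],[0,0,0],0.02]]'
python3 st.py
python3 - <<'E'
from h import *
ci,im=grab("wrist");cv2.imwrite("pics/w3.png",im);np.save("w3.npy",ci,allow_pickle=True)
E
```

```text
t: 4.3
ee_pos: [623.9, -17.8, 91.9]
orientation: [2.219, 2.222, 0.002]
contact_force: [-3.4, 0.4, 8.1]
finger_gap: 33.2
finger_force: 48.4
t: 4.5
ee_pos: [623.9, -17.8, 91.9]
orientation: [2.219, 2.221, 0.002]
contact_force: [-2.8, 0.4, 9.2]
finger_gap: 33.3
finger_force: 48.4
t: 5.0
ee_pos: [626.8, -18.2, 227.5]
orientation: [2.213, 2.215, 0.012]
contact_force: [0.9, -0.8, -1.7]
finger_gap: 32.6
finger_force: 50.4
t 5.0 q [-0.155  0.232  1.556  0.     1.341 -0.156] p [626.841 -18.154 227.51 ] F [ 0.91  -0.822 -1.733] gap 32.6 ff 50.38930227194214
[[-0.001  1.     0.013]
 [ 1.     0.001 -0.002]
 [-0.002  0.013 -1.   ]]
```

View pics/w3.png

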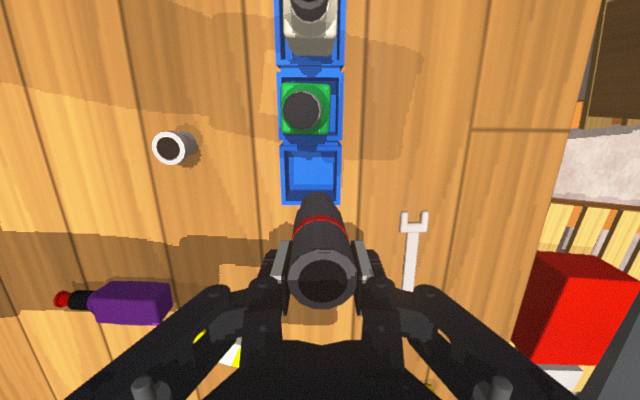

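The socket is held vertically in the jaws at (320,270) and the bay behind it is empty. Next I carry it towards the box, raised higher first, and look.

```bash

python3 -m jog '[[[0,-0.02,-0.04],[0,0,0],0.02],[[0.01,-0.04,-0.02],[0,0,0],0.02],[[0.03,-0.035,0],[0,0,0],0.02],[[0.03,-0.035,0],[0,0,0],0.02],[[0.03,-0.03,0],[0,0,0],0.02]]'
python3 -m jog '[[[0.035,-0.025,0],[0,0,0],0.02],[[0.035,-0.025,0],[0,0,0],0.02],[[0.02,0,0],[0,0,0],0.02],[[0,0,0],[0,0,0],0.02]]'
python3 st.py
python3 - <<'E'
from h import *
ci,im=grab("wrist");cv2.imwrite("pics/w4.png",im);np.save("w4.npy",ci,allow_pickle=True)
E
```

```text
t: 5.55
ee_pos: [460.2, 82.9, 277.1]
orientation: [-2.22, -2.22, 0.004]
contact_force: [-0.3, 1.3, -3.0]
finger_gap: 32.7
finger_force: 52.1
t: 5.95
ee_pos: [411.1, 174.1, 277.5]
orientation: [-2.215, -2.225, 0.003]
contact_force: [1.2, 0.0, -3.7]
finger_gap: 32.5
finger_force: 52.2
t 5.95 q [ 0.223 -0.238  1.931  0.001  1.451  0.218] p [411.091 174.097 277.495] F [ 1.155  0.043 -3.701] gap 32.5 ff 52.1897778004017
[[-0.005  1.    -0.003]
 [ 1.     0.005  0.   ]
 [ 0.    -0.003 -1.   ]]
```

View pics/w4.png

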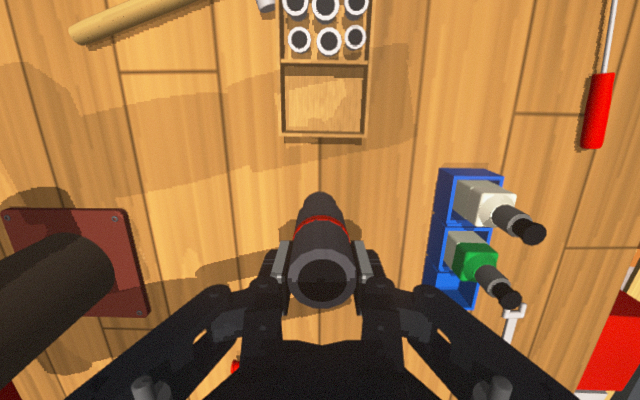

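The empty half's rim runs from the divider corners (280,63),(367,63) to the near-wall corners (281,136),(366,136), and it is empty.

```bash
python3 - <<'E'
from h import *
c1,c4=[np.load(f"w{k}.npy",allow_pickle=True).item() for k in(1,4)];T=imaging.camera_info("top")
P=plane(c4,[(280,63),(367,63),(366,136),(281,136)],45);print(P,P.mean(0))
print("box corner",tri([(c4,(366,136)),(c1,(237,27))]), "top-left", tri([(c4,(324,100)),(T,(208,207))]))
print(plane(T,[(208,207)],20))
E
```

```text
[[361.4 302.2  45. ]
 [463.5 302.7  45. ]
 [466.8 218.3  45. ]
 [359.3 217.7  45. ]] [412.8 260.2  45. ]
box corner (array([471.3, 216.2,  19.3]), [np.float64(0.769942773716538), np.float64(0.7699427737165696)]) top-left (array([415.9, 259.7,   7.7]), [np.float64(3.0607209871204315), np.float64(3.060720987120437)])
[[416.1 255.   20. ]]
```

```bash

python3 -m jog '[[[0.042,0.002,0],[0,0,0],0.02],[[0.042,0.001,0],[0,0,0],0.02],[[0,0,0.04],[0,0,0],0.02],[[0,0,0.045],[0,0,0],0.02],[[0,0,0.045],[0,0,0],0.02]]'
python3 -m jog '[[[0,0,0.03],[0,0,0],0.02],[[0,0,0.01],[0,0,0],0.02],[[0,0,0],[0,0,0],0.02]]'
python3 st.py
```

```text
t: 6.5
ee_pos: [415.8, 255.3, 147.0]
orientation: [2.22, 2.222, -0.001]
contact_force: [0.5, -0.1, -4.5]
finger_gap: 32.2
finger_force: 51.0
t: 6.8
ee_pos: [414.7, 254.8, 107.3]
orientation: [-2.22, -2.22, 0.007]
contact_force: [-0.5, -0.0, -2.9]
finger_gap: 32.8
finger_force: 51.0
t 6.8 q [ 0.389  0.05   2.002 -0.     1.094  0.389] p [414.699 254.764 107.257] F [-0.523 -0.033 -2.857] gap 32.8 ff 50.95620941408683
[[ 0.     1.    -0.004]
 [ 1.    -0.    -0.002]
 [-0.002 -0.004 -1.   ]]
```

```bash

python3 -m jog '[[[0.003,0,0.01],[0,0,0],0.02],[[0,0,0.004],[0,0,0],0.02],[[0,0,0],[0,0,0],0.02]]'
python3 -m jog '[[[0,0,0.002],[0,0,0],0.02],[[0,0,0],[0,0,0],0.02]]'
```

```text
t: 7.1
ee_pos: [416.3, 259.4, 95.8]
orientation: [2.22, 2.222, 0.001]
contact_force: [-0.4, 0.6, -2.7]
finger_gap: 32.9
finger_force: 51.0
t: 7.3
ee_pos: [416.1, 259.3, 93.8]
orientation: [2.22, 2.222, 0.001]
contact_force: [-0.4, -0.1, -3.8]
finger_gap: 32.3
finger_force: 51.0
```

```bash

python3 -m jog '[[[0,0,0.002],[0,0,0],0.02],[[0,0,0.001],[0,0,0],0.02],[[0,0,0],[0,0,0],0.02]]'
python3 -m jog '[[[0,0,0.002],[0,0,0],0.02],[[0,0,0],[0,0,0],0.02]]'
```

```text
t: 7.6
ee_pos: [416.4, 259.5, 91.5]
orientation: [2.22, 2.222, 0.002]
contact_force: [-1.7, -2.2, 3.8]
finger_gap: 32.6
finger_force: 52.0
t: 7.8
ee_pos: [416.7, 259.9, 91.3]
orientation: [2.22, 2.223, 0.002]
contact_force: [-8.5, -3.2, 19.9]
finger_gap: 32.6
finger_force: 54.2
```

```bash

python3 -m jog '[[[0,0,-0.002],[0,0,0],0.035],[[0,0,0],[0,0,0],0.05],[[0,0,0],[0,0,0],0.07],[[0,0,0],[0,0,0],0.07],[[0,0,-0.02],[0,0,0],0.07]]'
python3 -m jog '[[[0,0,-0.045],[0,0,0],0.08],[[0,0,-0.045],[0,0,0],0.08],[[0,0,-0.045],[0,0,0],0.08],[[0,0,-0.045],[0,0,0],0.08],[[0,0,0],[0,0,0],0.08]]' | head -2
python3 - <<'E'
from h import *
ci,im=grab("wrist");cv2.imwrite("pics/w5.png",im)
E
python3 -m jog '[[[-0.046,0.009,0],[0,0,0],0.085],[[-0.046,0.009,0],[0,0,0],0.085],[[-0.046,0.009,0],[0,0,0],0.085],[[-0.046,0.009,0],[0,0,0],0.085],[[-0.046,0.009,0],[0,0,0],0.085]]' | head -2
python3 -m jog '[[[-0.046,0.009,0],[0,0,0],0.085],[[-0.046,0.009,0],[0,0,0],0.085],[[-0.046,0.009,0],[0,0,0],0.085],[[-0.046,0.009,0],[0,0,0],0.085],[[-0.046,0.009,0],[0,0,0],0.085]]' | head -2
python3 -m jog '[[[-0.046,0.009,0],[0,0,0],0.085],[[-0.046,0.009,0],[0,0,0],0.085],[[0,0,0],[0,0,0.143],0.085],[[0,0,0],[0,0,0.143],0.085],[[0,0,0],[0,0,0.143],0.085]]' | head -2
python3 -m jog '[[[0,0,0],[0,0,0.143],0.085],[[0,0,0],[0,0,0.143],0.085],[[0,0,0],[0,0,0.143],0.085],[[0,0,0],[0,0,0.143],0.085],[[0,0,0],[0,0,0.143],0.085]]' | head -2
python3 -m jog '[[[0,0,0],[0,0,0.143],0.085],[[0,0,0],[0,0,0.143],0.085],[[0,0,0],[0,0,0.143],0.085],[[0,0,0],[0,0,0.143],0.085],[[0,0,0],[0,0,0.143],0.085]]' | head -2
python3 -m jog '[[[0,0,0],[0,0,0.143],0.085],[[0,0,0],[0,0,0],0.085]]' | head -2
python3 st.py
python3 - <<'E'
from h import *
ci,im=grab("wrist");cv2.imwrite("pics/w6.png",im);np.save("w6.npy",ci,allow_pickle=True)
a=cv2.imread("pics/w5.png");cv2.imwrite("pics/w56.png",np.hstack([cv2.resize(a[:,150:490],(340,400)),im[:,140:600]]))
E
```

```text
t: 8.3
ee_pos: [413.6, 258.2, 107.7]
orientation: [-2.219, -2.221, 0.009]
contact_force: [-0.9, 0.1, 0.6]
finger_gap: 69.9
finger_force: 0.0
t: 8.8
ee_pos: [419.0, 260.5, 297.9]
t: 9.35
ee_pos: [460.4, 27.6, 288.5]
t: 9.85
ee_pos: [505.7, -202.4, 288.3]
t: 10.35
ee_pos: [523.6, -293.0, 287.5]
t: 10.85
ee_pos: [523.7, -292.3, 287.9]
t: 11.35
ee_pos: [523.8, -292.3, 287.9]
t: 11.55
ee_pos: [523.8, -292.3, 288.1]
t 11.55 q [-0.64   0.141  1.546 -0.     1.458  1.362] p [ 523.784 -292.304  288.122] F [-0.035 -0.641 -0.397] gap 85.1 ff 0.0
[[ 0.908 -0.418 -0.003]
 [-0.418 -0.908  0.002]
 [-0.003 -0.001 -1.   ]]
```

View pics/w56.png

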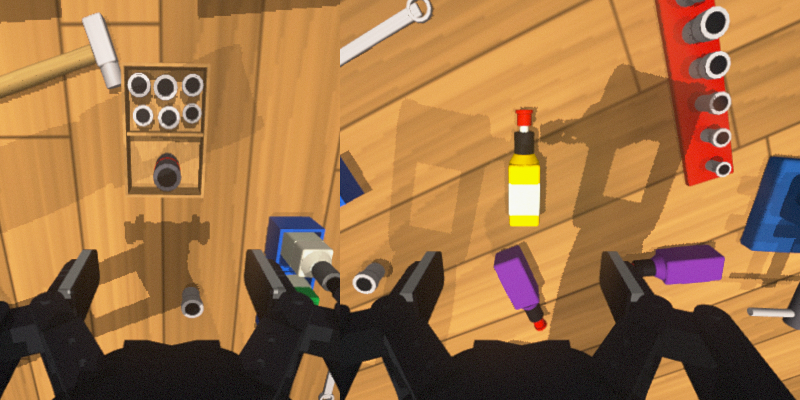

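The left half shows the long socket standing in the box's empty half. The right half shows the yellow bottle aligned with the tool: cap at (324,118) and foot at about (324,225) in full-frame pixels, with a purple bottle close to its foot. Now I tilt the tool to learn the wrist length, then measure the bottle from both views.

```bash

python3 -m jog '[[[0,0,0],[0,-0.131,0],0.085],[[0,0,0],[0,-0.131,0],0.085],[[0,0,0],[0,-0.131,0],0.085],[[0,0,0],[0,-0.131,0],0.085],[[0,0,0],[0,0,0],0.085]]'
python3 st.py
python3 - <<'E'
from h import *
from scipy.optimize import least_squares
ci,im=grab("wrist");cv2.imwrite("pics/w7.png",im);np.save("w7.npy",ci,allow_pickle=True)
L=[json.loads(l) for l in open("log.txt")]
L.append([[1.14992335,.22121644,1.52763614,0,1.39465751,-.126105],[181.347,597.521,249.19],[-.4613,-3.107,.0029]])
Q=np.array([l[0] for l in L]);P=np.array([l[1] for l in L])
def fk(v,q):
    a1,L2,A,B,Lt,d=v;s=q[1]+q[2];t=s+q[4]
    return np.array([a1+L2*np.sin(q[1])+A*np.sin(s)+B*np.cos(s)+Lt*np.sin(t), d+L2*np.cos(q[1])+A*np.cos(s)-B*np.sin(s)+Lt*np.cos(t)])
pl=[(R.from_euler('z',-q[0]).apply(p)) for q,p in zip(Q,P)];print("py",np.array(pl)[:,1])
f=least_squares(lambda v:np.ravel([fk(v,q)-[p[0],p[2]] for q,p in zip(Q,pl)])/1.,[0,400,400,0,250,300])
print(f.x,np.abs(f.fun).max(),np.linalg.svd(f.jac)[1])
c6=np.load("w6.npy",allow_pickle=True).item();i6=cv2.imread("pics/w6.png")
out={}
for k,c,i in((6,c6,i6),(7,ci,im)):
    r=proj(c,[[520,-297,22]])[0].astype(int);sub=np.zeros(i.shape[:2],np.uint8);sub[max(r[1]-80,0):r[1]+70,r[0]-40:r[0]+40]=255
    red=max(blobs(mask(i,[0,190,70],[6,255,255])&sub,20),key=lambda b:b[0])
    y=[b for b in blobs(mask(i,[22,120,60],[36,255,255])&sub,30)]
    print(k,"red",red[0],red[1],red[2],"yel",[(b[0],b[1],b[2]) for b in y]); 
    w=max(blobs(mask(i,[0,0,120],[180,70,255])&sub,100),key=lambda b:b[0]);print("white",w[0],w[1],w[2])
    out[k]=(c,red[1],w[1])
print("cap",tri([out[6][:2],out[7][:2]]),"label",tri([(out[6][0],out[6][2]),(out[7][0],out[7][2])]))
E
```

```text
t: 12.1
ee_pos: [524.4, -292.5, 282.9]
orientation: [-2.856, 0.617, 0.784]
contact_force: [0.2, 0.0, -1.8]
finger_gap: 85.0
finger_force: 0.0
t 12.1 q [-0.596  0.556  1.115 -0.091  2.     1.385] p [ 524.41  -292.524  282.923] F [ 0.172  0.039 -1.753] gap 85.0 ff 0.0
[[ 0.783 -0.414 -0.464]
 [-0.354 -0.91   0.215]
 [-0.511 -0.004 -0.859]]
py [78.6 78.7 78.7 78.6 78.9 78.5 78.6 52.4 78.6]
[ -0.5 411.5 548.2  52.4 315.2 311.7] 0.9588877453326177 [6.  4.2 0.6 0.4 0.3 0.2]
6 red 220 [323.6 117. ] [316 110  17  16] yel [(np.int32(916), array([323.6, 169.6]), array([308, 153,  32,  32], dtype=int32)), (np.int32(349), array([323.5, 220.5]), array([309, 215,  30,  12], dtype=int32))]
white 933 [324.  199.4] [309 184  31  31]
7 red 90 [325.7   1.9] [316   0  20   5] yel [(np.int32(1543), array([325. ,  66.4]), array([306,  43,  40,  44], dtype=int32)), (np.int32(298), array([324.2, 125. ]), array([308, 121,  34,   9], dtype=int32))]
white 1220 [324.6 103.3] [306  86  38  35]
cap (array([ 584.5, -323.8,   72.7]), [np.float64(0.007719913768873212), np.float64(0.00771991376889852)]) label (array([ 480. , -276.8,   38.9]), [np.float64(0.2073216001941727), np.float64(0.20732160019416163)])
```

```bash
python3 - <<'E'
from h import *
c6,c7=[np.load(f"w{k}.npy",allow_pickle=True).item() for k in(6,7)]
foot6=plane(c6,[(309,226.5),(339,226.5)],44);foot7=plane(c7,[(308,129.5),(342,129.5)],44)
print("foot",foot6,foot7,tri([(c6,(324,226.5)),(c7,(324.7,129.5))]))
print("label ends",plane(c6,[(324,184),(324,215)],44), tri([(c6,(324,184)),(c7,(324.7,86))]))
print("cap c6 z22..34",plane(c6,[(323.6,117),(323.6,110)],30))
f=(foot6.mean(0)+foot7.mean(0))/2
cap=np.array([583.3,-324.7,0]);d=cap-f;d[2]=0;print("len",np.linalg.norm(d),"az",np.degrees(np.arctan2(d[1],d[0])));d/=np.linalg.norm(d)
g=f+74*d;g[2]=28;print("grasp",g)
s=telemetry.observe();Rt=R.from_rotvec(s['orientation']).as_matrix()
print("tool xy az",np.degrees(np.arctan2(-Rt[0,1]*-1,Rt[1,1]*-1)), "yaw of x",np.degrees(np.arctan2(Rt[1,0],Rt[0,0])))
up=g+[0,0,60]; np.set_printoptions(precision=4,suppress=True)
print("to above",tool(up-s['ee_pos']),"down",tool([0,0,-60]))
E
```

```text
foot [[ 452.7 -240.5   44. ]
 [ 434.5 -280.2   44. ]] [[ 457.1 -242.6   44. ]
 [ 438.8 -283.1   44. ]] (array([ 435.2, -256.8,   24.2]), [np.float64(0.08550794564050014), np.float64(0.08550794564050915)])
label ends [[ 502.  -287.    44. ]
 [ 460.1 -267.8   44. ]] (array([ 501.4, -286.5,   41.3]), [np.float64(0.26112818322300085), np.float64(0.2611281832230842)])
cap c6 z22..34 [[ 582.6 -323.3   30. ]
 [ 590.7 -327.    30. ]]
len 151.29141944707843 az -24.649767115749498
grasp [ 513.1 -292.5   28. ]
tool xy az -24.49074583673605 yaw of x -24.395110935818543
to above [0.0907 0.0052 0.1753] down [0.0303 0.0002 0.0518]
```

```bash

python3 -m jog '[[[0.0227,0.0013,0.0438],[0,0,0],0.085],[[0.0227,0.0013,0.0438],[0,0,0],0.085],[[0.0227,0.0013,0.0438],[0,0,0],0.085],[[0.0227,0.0013,0.0438],[0,0,0],0.085],[[0,0,0],[0,0,0],0.085]]'
python3 -m jog '[[[0.0101,0,0.0173],[0,0,0],0.085],[[0.0101,0,0.0173],[0,0,0],0.085],[[0.005,0,0.0087],[0,0,0],0.085],[[0,0,0],[0,0,0],0.085],[[0,0,0],[0,0,0],0.085]]'
python3 st.py
python3 - <<'E'
from h import *
ci,im=grab("wrist");cv2.imwrite("pics/w8.png",im);np.save("w8.npy",ci,allow_pickle=True)
np.set_printoptions(precision=4,suppress=True)
s=telemetry.observe();print(tool(np.array([513.1,-292.5,28])-s['ee_pos']))
E
```

```text
t: 12.65
ee_pos: [509.7, -291.0, 87.7]
orientation: [-2.858, 0.622, 0.779]
contact_force: [-0.5, 0.4, -1.3]
finger_gap: 84.6
finger_force: 0.0
t: 13.15
ee_pos: [514.6, -294.0, 43.7]
orientation: [-2.865, 0.626, 0.767]
contact_force: [0.0, 0.2, 1.2]
finger_gap: 84.8
finger_force: 0.0
t 13.15 q [-0.605  0.752  1.29  -0.087  1.616  1.415] p [ 514.601 -293.972   43.744] F [0.024 0.184 1.184] gap 84.8 ff 0.0
[[ 0.787 -0.417 -0.454]
 [-0.361 -0.909  0.208]
 [-0.5    0.    -0.866]]
[ 0.0061 -0.0008  0.015 ]
```

View pics/w8.png

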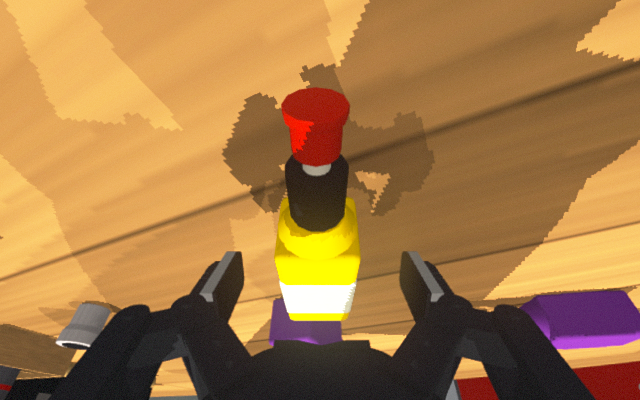

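The bottle is centred between the open jaws: cap at (316,125), body at (318,270). I go down and close.

```bash

python3 -m jog '[[[0.006,-0.0008,0.015],[0,0,0],0.085],[[0,0,0],[0,0,0],0.085],[[0,0,0],[0,0,0],0.04],[[0,0,0],[0,0,0],0.03],[[0,0,0],[0,0,0],0.03]]' 60
python3 -m jog '[[[0,0,0],[0,0,0],0.03],[[0,0,0],[0,0,0],0.03],[[0,0,0],[0,0,0],0.03],[[0,0,0],[0,0,0],0.03]]'
python3 st.py
```

```text
t: 13.7
ee_pos: [512.7, -292.1, 27.5]
orientation: [-2.865, 0.626, 0.767]
contact_force: [9.2, -9.2, 26.0]
finger_gap: 43.2
finger_force: 32.2
t: 14.1
ee_pos: [513.0, -292.4, 27.6]
orientation: [-2.865, 0.626, 0.766]
contact_force: [3.3, -0.5, 1.7]
finger_gap: 43.5
finger_force: 62.2
t 14.1 q [-0.605  0.768  1.298 -0.087  1.591  1.417] p [ 512.96  -292.402   27.634] F [ 3.3   -0.479  1.68 ] gap 43.5 ff 62.18953013420105
[[ 0.788 -0.417 -0.454]
 [-0.361 -0.909  0.208]
 [-0.499  0.    -0.867]]
```

```bash

python3 -m jog '[[[-0.01,0,-0.0173],[0,0,0],0.03],[[-0.02,0,-0.0347],[0,0,0],0.03],[[-0.023,0,-0.04],[0,0,0],0.03],[[-0.023,0,-0.04],[0,0,0],0.03],[[-0.023,0,-0.04],[0,0,0],0.03]]'
python3 -m jog '[[[-0.023,0,-0.04],[0,0,0],0.03],[[-0.0134,-0.02,-0.02],[0,0,0],0.03],[[-0.0026,-0.0423,0.0015],[0,0,0],0.03],[[-0.0026,-0.0423,0.0015],[0,0,0],0.03],[[-0.0026,-0.0423,0.0015],[0,0,0],0.03]]'
python3 -m jog '[[[-0.0026,-0.0423,0.0015],[0,0,0],0.03],[[-0.0026,-0.0423,0.0015],[0,0,0],0.03],[[-0.0026,-0.0423,0.0015],[0,0,0],0.03],[[-0.0013,-0.021,0.0007],[0,0,0],0.03],[[0,0,0],[0,0,0],0.03]]'
python3 st.py
```

```text
t: 14.6
ee_pos: [511.9, -291.7, 227.6]
orientation: [-2.864, 0.626, 0.77]
contact_force: [0.7, 0.1, -4.0]
finger_gap: 43.1
finger_force: 61.5
t: 15.1
ee_pos: [564.1, -153.0, 296.3]
orientation: [-2.864, 0.627, 0.769]
contact_force: [0.2, -0.1, -3.4]
finger_gap: 43.6
finger_force: 61.8
t: 15.6
ee_pos: [616.4, -12.0, 295.7]
orientation: [-2.866, 0.619, 0.77]
contact_force: [-0.3, -0.3, -2.4]
finger_gap: 43.4
finger_force: 61.7
t 15.6 q [-0.204  0.557  1.087  0.122  2.009  1.815] p [616.441 -12.009 295.727] F [-0.282 -0.314 -2.35 ] gap 43.4 ff 61.717768907547
[[ 0.788 -0.413 -0.457]
 [-0.357 -0.911  0.207]
 [-0.502 -0.    -0.865]]
```

Yaw by +114.6° about the vertical.

```bash

python3 -m jog '[[[0,0,0],[-0.0724,0,-0.1257],0.03],[[0,0,0],[-0.0724,0,-0.1257],0.03],[[0,0,0],[-0.0724,0,-0.1257],0.03],[[0,0,0],[-0.0724,0,-0.1257],0.03],[[0,0,0],[-0.0724,0,-0.1257],0.03]]'|head -3
python3 -m jog '[[[0,0,0],[-0.0724,0,-0.1257],0.03],[[0,0,0],[-0.0724,0,-0.1257],0.03],[[0,0,0],[-0.0724,0,-0.1257],0.03],[[0,0,0],[-0.0724,0,-0.1257],0.03],[[0,0,0],[-0.0724,0,-0.1257],0.03]]'|head -3
python3 -m jog '[[[0,0,0],[-0.0724,0,-0.1257],0.03],[[0,0,0],[-0.0724,0,-0.1257],0.03],[[0,0,0],[-0.0724,0,-0.1257],0.03],[[0,0,0],[-0.06,0,-0.104],0.03],[[0,0,0],[0,0,0],0.03]]'
python3 st.py
```

```text
t: 16.1
ee_pos: [616.0, -16.5, 295.7]
orientation: [2.929, 0.443, -0.788]
t: 16.6
ee_pos: [615.8, -16.2, 295.7]
orientation: [2.451, 1.381, -0.66]
t: 17.1
ee_pos: [614.6, -15.9, 296.0]
orientation: [1.923, 1.934, -0.516]
contact_force: [-0.7, -0.0, -3.9]
finger_gap: 43.3
finger_force: 62.4
t 17.1 q [ 0.101  0.231  1.507 -0.522  1.476  0.165] p [614.639 -15.944 296.042] F [-0.672 -0.009 -3.892] gap 43.3 ff 62.4319052696228
[[-0.006  1.     0.   ]
 [ 0.867  0.005 -0.499]
 [-0.499 -0.003 -0.867]]
```

```bash

python3 -m jog '[[[0,0,0],[0,0.1428,0],0.03],[[0,0,0],[0,0.1428,0],0.03],[[0,0,0],[0,0.1428,0],0.03],[[0,0,0],[0,0.1428,0],0.03],[[0,0,0],[0,0.1428,0],0.03]]'|head -3
python3 -m jog '[[[0,0,0],[0,0.1428,0],0.03],[[0,0,0],[0,0.1428,0],0.03],[[0,0,0],[0,0.1428,0],0.03],[[0,0,0],[0,0.1428,0],0.03],[[0,0,0],[0,0.1428,0],0.03]]'|head -3
python3 -m jog '[[[0,0,0],[0,0.1428,0],0.03],[[0,0,0],[0,0,0],0.03],[[0,0,0],[0,0,0],0.03]]'
python3 st.py
python3 - <<'E'
from h import *
S,i=grab("scene");cv2.imwrite("pics/s9.png",i)
ci,im=grab("wrist");cv2.imwrite("pics/w9.png",im);np.save("w9.npy",ci,allow_pickle=True)
T,it=grab("top");cv2.imwrite("pics/t9.png",it)
p=proj(S,[[617,-14,250]])[0].astype(int)
a=cv2.resize(i[p[1]-100:p[1]+100,p[0]-75:p[0]+75],(300,400));cv2.imwrite("pics/sw9.png",np.hstack([a,im[:,70:570]]));print(p)
E
```

```text
t: 17.6
ee_pos: [616.5, -16.5, 297.3]
orientation: [-2.115, -2.119, -0.208]
t: 18.1
ee_pos: [616.4, -17.6, 296.6]
orientation: [-1.675, -1.677, -0.817]
t: 18.4
ee_pos: [616.3, -16.7, 294.6]
orientation: [-1.582, -1.583, -0.907]
contact_force: [0.5, 1.1, -2.8]
finger_gap: 43.1
finger_force: 62.5
t 18.4 q [-0.553  0.447  1.459  0.866  1.843 -0.585] p [616.321 -16.684 294.608] F [ 0.55   1.077 -2.803] gap 43.1 ff 62.47278571128845
[[ 0.003  1.    -0.006]
 [ 0.501  0.004  0.866]
 [ 0.866 -0.005 -0.501]]
[386 175]
```

View pics/sw9.png

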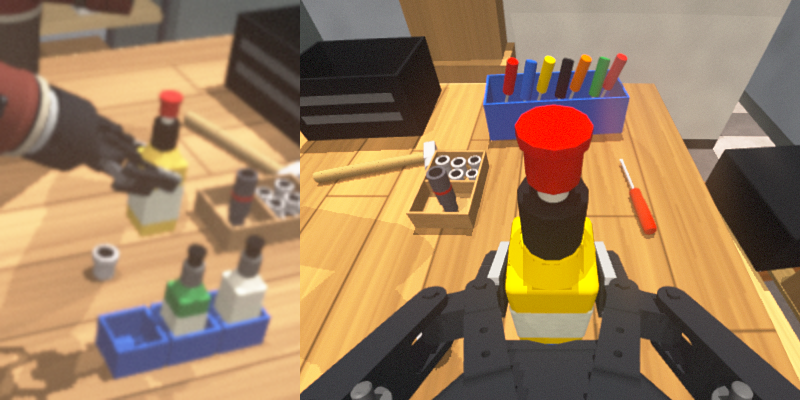

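The bottle is upright in the hand (scene crop: cap at (170,100)), the socket stands in the box, and the bay below is free. I measure the cap to centre the bottle over the bay.

```bash
python3 - <<'E'
from h import *
S,T=imaging.camera_info("scene"),imaging.camera_info("top");W=np.load("w9.npy",allow_pickle=True).item()
s=telemetry.observe();o=[]
for n,c,f in(("s",S,"s9"),("t",T,"t9"),("w",W,"w9")):
    i=cv2.imread(f"pics/{f}.png");p=proj(c,[[617,-11,380]])[0].astype(int);k=60 if n=="w" else 18
    sub=np.zeros(i.shape[:2],np.uint8);sub[max(p[1]-k,0):p[1]+k,p[0]-k:p[0]+k]=255
    bs=blobs(mask(i,[0,170,60],[8,255,255])&sub,10);print(n,p,[(b[0],b[1],b[2]) for b in bs])
    if bs:
        b=max(bs,key=lambda b:b[0]);o.append((c,b[1]))
print("red centroid",tri(o),[tri([o[a],o[b]]) for a,b in((0,1),(0,2),(1,2)) if len(o)>2],"tcp",s['ee_pos'])
E
```

```text
s [396 122] [(np.int32(60), array([395.8, 125.3]), array([392, 121,  10,  11], dtype=int32))]
t [286 108] [(np.int32(76), array([286.8, 108.6]), array([283, 104,   9,  11], dtype=int32))]
w [320 127] [(np.int32(267), array([279.4,  79.3]), array([274,  67,  13,  28], dtype=int32)), (np.int32(5007), array([323.3, 145. ]), array([285, 106,  78,  81], dtype=int32))]
red centroid (array([618.7, -12. , 374.9]), [np.float64(0.6300039778609107), np.float64(1.501382460209844), np.float64(0.9837224793884942)]) [(array([619.4, -12. , 375.4]), [np.float64(0.9795145686525252), np.float64(0.9795145686524813)]), (array([617.9, -12.2, 374.5]), [np.float64(0.01071054003557914), np.float64(0.010710540035658744)]), (array([619. , -11.4, 374.5]), [np.float64(1.2017878790466086), np.float64(1.201787879046867)])] tcp [617.  -15.2 297.5]
```

```bash

python3 -m jog '[[[-0.0355,0,0.0185],[0,0,0],0.03],[[-0.0346,0,0.02],[0,0,0],0.03],[[-0.0346,0,0.02],[0,0,0],0.03],[[-0.026,0,0.015],[0,0,0],0.03],[[0,0,0],[0,0,0],0.03]]'
python3 -m jog '[[[0,0,0],[0,0,0],0.03],[[0,0,0],[0,0,0],0.03]]' |head -5
python3 st.py
```

```text
t: 19.05
ee_pos: [614.6, -15.2, 142.7]
orientation: [-1.577, -1.582, -0.905]
contact_force: [-0.2, 0.8, -3.3]
finger_gap: 43.4
finger_force: 62.4
t: 19.25
ee_pos: [617.9, -17.3, 148.9]
orientation: [-1.578, -1.59, -0.914]
contact_force: [-0.0, -0.2, -2.6]
finger_gap: 43.3
t 19.25 q [-0.553  0.633  1.5    0.833  1.691 -0.766] p [617.913 -17.253 148.924] F [-0.036 -0.184 -2.582] gap 43.3 ff 62.3672890663147
[[-0.006  1.    -0.003]
 [ 0.501  0.006  0.866]
 [ 0.866  0.003 -0.501]]
```

```bash

python3 -m jog '[[[-0.018,-0.001,0.009],[0,0,0],0.03],[[-0.0173,-0.001,0.01],[0,0,0],0.03],[[-0.0087,0,0.005],[0,0,0],0.03],[[0,0,0],[0,0,0],0.03],[[0,0,0],[0,0,0],0.03]]'
python3 -m jog '[[[-0.0052,0,0.003],[0,0,0],0.03],[[-0.0026,0,0.0015],[0,0,0],0.03],[[0,0,0],[0,0,0],0.03],[[0,0,0],[0,0,0],0.03]]'
python3 st.py
```

```text
t: 19.75
ee_pos: [614.1, -17.9, 95.1]
orientation: [-1.578, -1.583, -0.911]
contact_force: [0.4, -0.4, -2.6]
finger_gap: 43.8
finger_force: 62.5
t: 20.15
ee_pos: [614.4, -18.1, 86.9]
orientation: [-1.578, -1.585, -0.912]
contact_force: [0.4, 0.2, -3.4]
finger_gap: 43.0
finger_force: 62.5
t 20.15 q [-0.557  0.728  1.497  0.825  1.635 -0.832] p [614.393 -18.072  86.867] F [ 0.449  0.221 -3.437] gap 43.0 ff 62.5358784198761
[[-0.002  1.    -0.005]
 [ 0.499  0.005  0.867]
 [ 0.867 -0.001 -0.499]]
```

Small steps down until the foot touches the floor.

```bash

python3 -m jog '[[[-0.0026,0.001,0.0015],[0,0,0],0.03],[[0,0,0],[0,0,0],0.03],[[0,0,0],[0,0,0],0.03]]'|head -4
python3 -m jog '[[[-0.0017,0,0.001],[0,0,0],0.03],[[0,0,0],[0,0,0],0.03],[[0,0,0],[0,0,0],0.03]]'|head -4
```

```text
t: 20.45
ee_pos: [615.3, -18.0, 83.7]
orientation: [-1.578, -1.585, -0.912]
contact_force: [0.3, -0.5, -4.8]
t: 20.75
ee_pos: [615.5, -18.1, 82.8]
orientation: [-1.577, -1.585, -0.913]
contact_force: [-2.4, -1.9, 5.3]
```

```bash

python3 -m jog '[[[-0.0017,0,0.001],[0,0,0],0.03],[[0,0,0],[0,0,0],0.03]]'|head -4
python3 -m jog '[[[-0.0013,0,0.0008],[0,0,0],0.03],[[0,0,0],[0,0,0],0.03]]'|head -4
```

```text
t: 20.95
ee_pos: [615.5, -18.2, 82.7]
orientation: [-1.574, -1.585, -0.914]
contact_force: [-6.0, -2.6, 14.2]
t: 21.15
ee_pos: [615.5, -18.2, 82.7]
orientation: [-1.572, -1.584, -0.915]
contact_force: [-9.4, -3.4, 20.5]
```

```bash

python3 -m jog '[[[0.0025,0,-0.0014],[0,0,0],0.035],[[0,0,0],[0,0,0],0.05],[[0,0,0],[0,0,0],0.06],[[0,0,0],[0,0,0],0.07],[[0,0,0],[0,0,0],0.07]]'
python3 -m jog '[[[0,0,-0.02],[0,0,0],0.07],[[0,0,-0.04],[0,0,0],0.07],[[0,0,-0.04],[0,0,0],0.07],[[0,0,-0.04],[0,0,0],0.07],[[0,0,0],[0,0,0],0.07]]'
python3 - <<'E'
from h import *
S,i=grab("scene");T,it=grab("top");W,iw=grab("wrist");cv2.imwrite("pics/s10.png",i);cv2.imwrite("pics/t10.png",it);cv2.imwrite("pics/w10.png",iw);np.save("w10.npy",W,allow_pickle=True)
o=[]
for n,c,i in(("s",S,i),("t",T,it),("w",W,iw)):
    p=proj(c,[[617,-14,158]])[0].astype(int);k=30 if n=="w" else 14
    sub=np.zeros(i.shape[:2],np.uint8);sub[max(p[1]-k,0):p[1]+k,p[0]-k:p[0]+k]=255
    bs=blobs(mask(i,[0,170,60],[8,255,255])&sub,10);print(n,p,[(b[0],b[1],b[2]) for b in bs])
    if bs: o.append((c,max(bs,key=lambda b:b[0])[1]))
print(tri(o),[tri([o[a],o[b]]) for a in range(len(o)) for b in range(a)])
print(telemetry.observe()['ee_pos'])
E
python3 -c "
import cv2,numpy as np
a=cv2.imread('pics/s10.png')[150:270,330:450];b=cv2.imread('pics/w10.png')
cv2.imwrite('pics/sw10.png',np.hstack([cv2.resize(a,(400,400),interpolation=2),b[:,120:520]]))"
```

```text
t: 21.65
ee_pos: [615.2, -17.8, 80.7]
orientation: [-1.578, -1.584, -0.911]
contact_force: [-0.1, 0.1, 0.0]
finger_gap: 69.8
finger_force: 0.0
t: 22.15
ee_pos: [617.6, -146.1, 155.0]
orientation: [-1.585, -1.59, -0.917]
contact_force: [-0.7, -0.3, 0.6]
finger_gap: 70.4
finger_force: 0.0
s [381 207] [(np.int32(14), array([382. , 206.2]), array([379, 205,   7,   3], dtype=int32))]
t [291 136] [(np.int32(55), array([291.7, 136.1]), array([288, 132,   8,   9], dtype=int32))]
w [322 121] [(np.int32(844), array([319.8, 119.6]), array([305, 103,  30,  36], dtype=int32))]
(array([616.4, -14.4, 160.6]), [np.float64(0.918065190803023), np.float64(1.2886519740757523), np.float64(1.5950414590517197)]) [(array([617.4, -14.5, 161.9]), [np.float64(0.36426920690250864), np.float64(0.36426920690248693)]), (array([614.8, -12.7, 158.9]), [np.float64(0.357151010975736), np.float64(0.3571510109756747)]), (array([616.2, -15.1, 160.7]), [np.float64(1.3490120691508396), np.float64(1.3490120691509802)])]
[ 615.8 -140.1  150.9]
```

View pics/sw10.png

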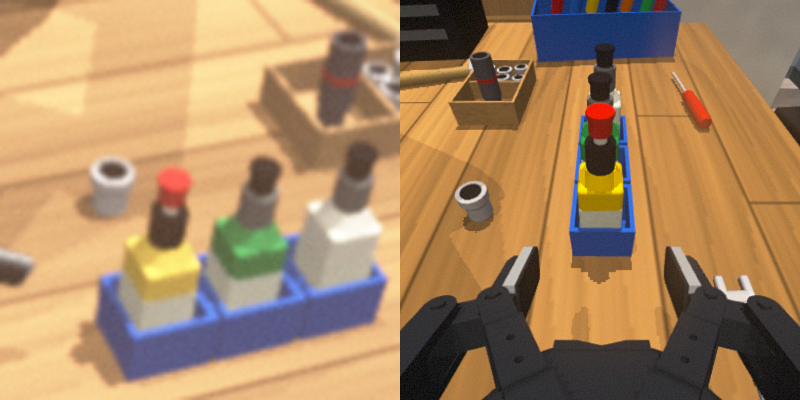

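The left half shows the yellow bottle standing in the −y bay with its cap still popped at (174,188). The green and white bottles are standing in their bays. Next I turn the tool down with the fingers closed.

```bash

python3 -m jog '[[[0.0347,0,-0.02],[0,0,0],0.04],[[0.0347,0,-0.02],[0,0,0],0],[[0.0347,0,-0.02],[0,0,0],0],[[0,0,0],[0,-0.131,0],0],[[0,0,0],[0,-0.131,0],0]]' 40 |head -2
python3 -m jog '[[[0,0,0],[0,-0.131,0],0],[[0,0,0],[0,-0.131,0],0],[[0,0,0],[0,-0.131,0],0],[[0,0,0],[0,-0.131,0],0],[[0,0,0],[0,-0.131,0],0]]'|head -2
python3 -m jog '[[[0,0,0],[0,-0.131,0],0],[[0.042,0,0],[0,0,0],0],[[0.042,0,0],[0,0,0],0],[[0.042,0,0],[0,0,0],0],[[0,0,0],[0,0,0],0]]'
python3 -m jog '[[[0,0,0],[0,0,0],0],[[0,0,0],[0,0,0],0]]'
python3 st.py
```

```text
t: 22.8
ee_pos: [615.9, -139.4, 270.8]
t: 23.3
ee_pos: [615.8, -138.4, 270.9]
t: 23.8
ee_pos: [614.2, -7.1, 269.9]
orientation: [-2.205, -2.231, 0.001]
contact_force: [-0.3, -0.5, -0.1]
finger_gap: 0.0
finger_force: 0.0
t: 24.0
ee_pos: [615.1, -13.6, 270.4]
orientation: [-2.214, -2.226, 0.002]
contact_force: [0.1, -0.3, -0.4]
finger_gap: 0.1
finger_force: 0.0
t 24.0 q [-0.15   0.187  1.528  0.     1.43  -0.156] p [615.073 -13.625 270.389] F [ 0.1   -0.341 -0.425] gap 0.1 ff 0.0
[[-0.005  1.    -0.003]
 [ 1.     0.005  0.001]
 [ 0.001 -0.003 -1.   ]]
```

```bash

python3 -m jog '[[[0,0.0015,0.03],[0,0,0],0],[[0,0,0.03],[0,0,0],0],[[0,0,0.015],[0,0,0],0],[[0,0,0],[0,0,0],0],[[0,0,0],[0,0,0],0]]'|head -4
python3 -m jog '[[[0,0,0.003],[0,0,0],0],[[0,0,0.002],[0,0,0],0],[[0,0,0],[0,0,0],0]]'|head -4
python3 -m jog '[[[0,0,0.002],[0,0,0],0],[[0,0,0],[0,0,0],0]]'|head -4
```

```text
t: 24.5
ee_pos: [617.2, -14.1, 196.7]
orientation: [-2.216, -2.225, 0.0]
contact_force: [-0.7, -0.4, 0.0]
t: 24.8
ee_pos: [617.3, -13.4, 191.8]
orientation: [-2.216, -2.226, -0.001]
contact_force: [-0.5, 0.8, 0.1]
t: 25.0
ee_pos: [616.9, -13.2, 189.1]
orientation: [-2.215, -2.226, 0.001]
contact_force: [-0.2, -0.7, -0.2]
```

```bash

python3 -m jog '[[[0,0,0.002],[0,0,0],0],[[0,0,0],[0,0,0],0]]'|head -4
python3 -m jog '[[[0,0,0.002],[0,0,0],0],[[0,0,0],[0,0,0],0]]'|head -4
python3 -m jog '[[[0,0,0.002],[0,0,0],0],[[0,0,0],[0,0,0],0]]'|head -4
```

```text
t: 25.2
ee_pos: [617.0, -13.3, 187.1]
orientation: [-2.215, -2.226, 0.0]
contact_force: [-0.4, 0.4, 0.1]
t: 25.4
ee_pos: [617.3, -13.4, 185.9]
orientation: [-2.216, -2.226, -0.0]
contact_force: [-1.7, 0.5, 4.1]
t: 25.6
ee_pos: [617.3, -13.4, 184.0]
orientation: [-2.216, -2.227, -0.001]
contact_force: [-0.2, 0.7, 4.8]
```

```bash

python3 -m jog '[[[0,0,0.002],[0,0,0],0],[[0,0,0],[0,0,0],0]]'|head -4
python3 -m jog '[[[0,0,0.002],[0,0,0],0],[[0,0,0],[0,0,0],0]]'|head -4
```

```text
t: 25.8
ee_pos: [617.3, -13.4, 182.0]
orientation: [-2.216, -2.226, -0.001]
contact_force: [-0.7, 0.3, 4.3]
t: 26.0
ee_pos: [617.4, -13.4, 180.1]
orientation: [-2.216, -2.227, -0.001]
contact_force: [-1.5, -0.3, 5.7]
```

```bash

python3 -m jog '[[[0,0,0.001],[0,0,0],0],[[0,0,0],[0,0,0],0]]'|head -4
python3 -m jog '[[[0,0,0.001],[0,0,0],0],[[0,0,0],[0,0,0],0]]'|head -4
```

```text
t: 26.2
ee_pos: [617.9, -13.4, 180.1]
orientation: [2.215, 2.226, 0.002]
contact_force: [-1.3, 1.3, 8.2]
t: 26.4
ee_pos: [618.5, -13.5, 180.1]
orientation: [2.214, 2.225, 0.004]
contact_force: [-1.6, 0.4, 11.5]
```

```bash

python3 -m jog '[[[0,0,0.002],[0,0,0],0],[[0,0,0],[0,0,0],0]]'|head -4
python3 -m jog '[[[0,0,0.002],[0,0,0],0],[[0,0,0],[0,0,0],0],[[0,0,0],[0,0,0],0]]'|head -4
```

```text
t: 26.6
ee_pos: [619.7, -13.6, 180.2]
orientation: [2.213, 2.224, 0.007]
contact_force: [-2.8, 0.2, 19.5]
t: 26.9
ee_pos: [620.8, -13.7, 180.2]
orientation: [2.211, 2.222, 0.01]
contact_force: [-3.9, 1.9, 25.7]
```

Hard stop at 25 N, with no further travel. I retract straight up and check.

```bash

python3 -m jog '[[[0,-0.001,-0.006],[0,0,0],0],[[0,0,-0.01],[0,0,0],0],[[0,0,-0.04],[0,0,0],0],[[0,0,-0.045],[0,0,0],0],[[0,0,0],[0,0,0],0]]'|head -4
python3 -m jog '[[[-0.04,0,-0.02],[0,0,0],0],[[-0.045,0,0],[0,0,0],0],[[-0.045,0,0],[0,0,0],0],[[0,0,0],[0,0,0],0],[[0,0,0],[0,0,0],0]]'|head -4
python3 - <<'E'
from h import *
S,i=grab("scene");W,iw=grab("wrist")
p=proj(W,[[617,-14,158]])[0].astype(int);print(p)
a=i[150:270,330:450]
cv2.imwrite('pics/fin.png',np.hstack([cv2.resize(a,(400,400),interpolation=2),iw[:,120:520]]))
b=[x for x in blobs(mask(iw,[0,170,60],[8,255,255]),30) if abs(x[1]-p).max()<30];print([(x[0],x[1],x[2]) for x in b])
print(tri([(W,b[0][1]),(S,proj(S,[[617,-14,152]])[0])]))
E
```

```text
t: 27.4
ee_pos: [619.1, -13.9, 281.8]
orientation: [2.211, 2.221, 0.01]
contact_force: [0.4, -0.3, 1.6]
t: 27.9
ee_pos: [616.1, -144.4, 292.9]
orientation: [-2.216, -2.222, 0.001]
contact_force: [-0.6, -0.0, -0.7]
[323  45]
[(np.int32(681), array([320.4,  45.2]), array([307,  30,  28,  31], dtype=int32))]
(array([614.7, -12.5, 149.7]), [np.float64(0.13614218358335634), np.float64(0.13614218358332655)])
```

View pics/fin.png

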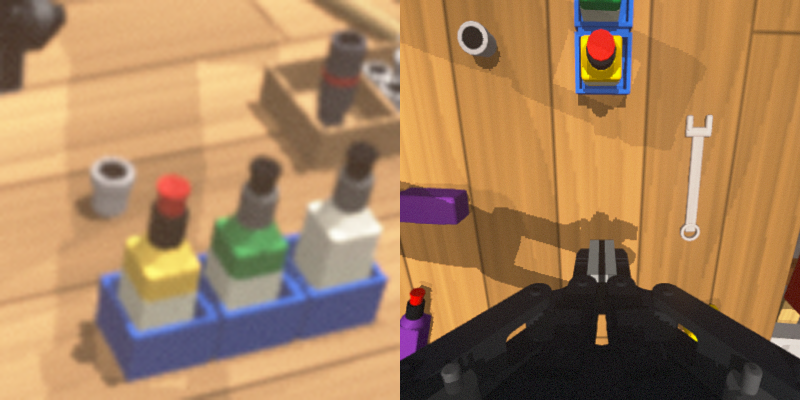

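The final view shows the cap pressed shut onto the collar (174,195), with no white stem visible. The bottle is seated in the bay, the green and white bottles are standing, and the socket is in the box at (342,75).

```bash
python3 -c "
from plant import workorder
print(workorder.close_job())"
```

```text
the job is handed in; nothing more can be done
None
```

The job is handed in at about 28 s: the socket stands in the box's empty half, and the yellow bottle is upright in the freed bay with its cap pressed to its hard stop; the white and green bottles were left standing.

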